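# Tip the steel bars off a heavy flap with its lever

### The arm

A 6-joint arm with a two-finger parallel gripper is mounted at the origin on a cart in front of the work surface, level with it; the furniture and walls round the work are solid. World frame = base frame: x ahead of the robot, y to its left, z up, the work surface at z = 0. Lengths are in mm, angles in rad, forces in N, time in s.
With the tool pointing down it reaches from about 350 to 875 mm from the base axis. Payload 4.2 kg.
Tool frame: the origin (TCP) lies at the very end of the fingers, on their centre line; the grasp point (between the pads) lies 19 mm behind it (arm.tcp_to_grasp is the x of the grasp point in the tool frame, in mm); x points along the fingers, z is the direction in which the jaws open and shut, and the axes are right-handed (so a half turn about x gives the same grasp; the last joint's range is limited). The gripper opens to 85 mm and grips with 20 to 120 N. Pads are 22 mm wide; open, the fingers measure 114 mm over their backs; the gripper's body (76 mm by 85 mm) begins 54 mm behind the grasp point. The pads swing forward as they close: fully open they stand 13 mm farther back than shut.
Start: joints at [-0.929, 0.385, 0.008, 0, -1.194, -0.259], TCP at [233.463, -579.736, 231.312] pointing down, gripper open.
Joint ranges: [-3.14, 3.14], [-1.21, 2.06], [-1.07, 1.41], [-3.16, 2.05], [-2.99, -0.16], [-3.1, 3.1]. Speed limits (rad/s): [2.79, 2.79, 3.14, 3.14, 3.14, 3.14].

### API

Orientations are given as a unit quaternion [x, y, z, w].
In Python, from bench import status, get_image, job, arm gives the robot as it stands.
- The arm moves only by the tool apply_moves, never from a script. Its argument "targets" is text: rows parted by semicolons, each of 5 numbers parted by spaces: the shift along the tool's x, y, z in mm, then the turn about the tool's x in degrees, then the gripper's target within -1 to 1 (shut at 1, half-way at 0, fully open at -1). In form: dx dy dz spin hand; .... A call has 1 to 10 rows; each row is the pose to reach, as a shift and turn from the pose commanded when the call began, along the tool's axes at that moment; what a row does not reach only later rows make up. A row lasts 1/12 s, in which the tool goes at most 41.7 mm and 7.16 degrees, less where a joint would pass 70% of its speed; a pose out of reach is approached as far as the arm can. A call with a gripper value outside its range is refused whole. The fingers move at their own pace and stop on an object; the grip force is fixed at half the most. Time passes only in rows, so rows that repeat a pose let the fingers close. It gives the time, the measured TCP pose, the force and the opening at its end, in the units of the state.
- status.read_state(): the state, without advancing time (a new reading comes with each control period).
- get_image(name): name is "scene" or "top"; returns a dict with "img" (420x560x3 uint8, red, green, blue), "mtx" (3x3 intrinsics, pixels), "world_from_camera" (4x4, takes a point from camera to world coordinates). Camera axes: x right, y down, z forward; pixel columns grow to the right and rows downward; lengths in mm; the calibration is good to about 2 mm. A picture is of the moment at which its call begins. There is no depth.
- job.job_done(): hands the job in, once; it reports no verdict.
The state is a dict: "clock": time; "joints": joint angles; "joint_vel": joint speeds; "joint_efforts": joint torques, N m; "position": TCP position; "ee_rot": TCP orientation; "contact_force": force on the tool from outside, world axes, zero at the start; "wrist_torque": the same for the moment, N m; "gripper_width": finger opening in mm.
Only numpy, scipy, OpenCV 4.12 (cv2) and the standard library are available. Lean on these libraries where they do the work, as an engineer would, in place of code of your own. Each camera call takes 0.05 s, during which the arm holds its last target.

### The job

With the fingertips press down the long end of the wooden lever until the heavy steel flap at its other end tips, and keep it down until both steel bars have rolled off the flap into the tray behind it. Then let the lever up under control, so that the flap does not slam, until lever and flap are back at rest, and take the hand away. Do not grasp or lift anything, touch neither the flap nor the bars, leave the lever seated in its fork and leave the things lying around where they are.

Things in the scene. Friction and masses are not known exactly. Their poses are not given: they have to be found in the camera images.
- tipper: the tipping stand, fixed to the bench: dark wooden base 530x150x9 mm on rubber feet (top at 12 mm) carrying in a line a stop block, a steel fork for the lever, the flap and a grey tray; at most 100 mm high. Origin: bench top under the lever's pivot. Its level x axis runs along the lever from the long free end (-215 mm) over the fork (0) and flap (65 to 206 mm) to the tray (209 to 307 mm); z up
- pivot (a point): point on the stand at the lever's pivot, midway between the two fork cheeks, 80 mm above the bench; the fork's top is at 92 mm
- lever: loose light wood lever, bar 24 mm wide, 14 mm thick, 320 g. Its 10 mm cross pin lies in the fork's open-topped slots; a steel roller at its short end (75 mm from the pivot) lies under the flap's near edge. Origin at the pivot, axes as the stand's at rest. The long end (215 mm) at rest slopes up 0.20 rad; fully pressed it slopes down 0.25 rad, the bar on the rubber stop
- lever_pad (a point): centre of the top face of the widened pad (46 mm long, 34 mm wide) at the lever's long end, the place to press, 192 mm from the pivot. Moves with the lever: about 125 mm above the bench at rest, 39 mm fully pressed, shifting under 8 mm horizontally. Pressing takes 2 to 6 N; let go, lever and flap fall back by their own weight
- flap (a joint): turn of the flap, rad: 0 at rest (sloping 0.09 down towards the lever), grows as its near edge rises, about 0.25 with the lever fully pressed; the bars roll off beyond about 0.12. A dark steel plate 141x110x8 mm (about 0.9 kg), rim on three sides, hinged on its tray side 89 mm above the bench, no catch
- bar_long: plain round steel bar, 20 mm thick, 75 mm long, lying across the flap against its near rim. Origin at its centre, y along the bar
- bar_short: plain round steel bar, 20 mm thick, 55 mm long, lying across the flap behind the long one. Origin at its centre, y along the bar
- tray_floor (a point): centre of the inner floor of the tray, 16 mm above the bench, axes as the stand's; inside 94 mm long (x) by 118 mm wide (y), walls 60 to 84 mm high. A bar in the tray has its centre within 47 mm in x and 59 mm in y of this point and less than 50 mm above it
- tape_measure: pocket tape measure lying flat, 62x81x33 mm, a bystander; origin at the centre of its underside
- spanner: steel combination spanner lying flat, 159 mm long, 8 mm thick, a bystander; origin at the centre of its underside
- pencil: pencil lying flat, 170 mm long, a bystander; origin at the centre of its underside
- sanding_block: cork sanding block, 66x110x29 mm, a bystander; origin at the centre of its underside
- screwdriver: flat screwdriver lying, 210 mm long, a bystander; origin at the centre of its underside

How it is judged (in metres and radians):
On the way:
1. both bars lie in the tray while the lever still holds the flap up (x of bar_long in the frame of tray_floor between -0.047 and 0.047 m and y of bar_long in the frame of tray_floor between -0.059 and 0.059 m and z of bar_long in the frame of tray_floor between 0 and 0.05 m and x of bar_short in the frame of tray_floor between -0.047 and 0.047 m and y of bar_short in the frame of tray_floor between -0.059 and 0.059 m and z of bar_short in the frame of tray_floor between 0 and 0.05 m and value of joint flap above 0.1 rad), for 0.1 s.
At the end, for the whole second after the job is handed in: both bars lie still in the tray, the flap is back down (within 0.03 rad of its rest), the lever lies in its fork (within 6 mm) with its long end up again (within 0.05 rad of its rest) (x of bar_long in the frame of tray_floor between -0.047 and 0.047 m and y of bar_long in the frame of tray_floor between -0.059 and 0.059 m and z of bar_long in the frame of tray_floor between 0 and 0.05 m and x of bar_short in the frame of tray_floor between -0.047 and 0.047 m and y of bar_short in the frame of tray_floor between -0.059 and 0.059 m and z of bar_short in the frame of tray_floor between 0 and 0.05 m and linear speed of each of bar_long, bar_short below 0.03 m/s and value of joint flap below 0.03 rad and angle between lever's own z axis and vertical below 0.05 rad and distance between lever and pivot below 0.006 m); the robot touches nothing.
It fails at once if the robot touches the flap (contact force between any of the fingers, the arm and flap above 0.3 N).
It fails at once if the robot touches a bar (contact force between any of the fingers, the arm and bar_long above 0.3 N or contact force between any of the fingers, the arm and bar_short above 0.3 N).
It fails at once if the flap is let fall and slams (falls faster than 2.5 rad/s) (velocity of joint flap below -2.5 rad/s).
It fails at once if the lever is lifted or dragged out of its fork (more than 12 mm) (distance between lever and pivot above 0.012 m).
It fails at once if a bystander is moved more than 30 mm (distance of any of tape_measure, spanner, pencil, sanding_block, screwdriver from where it was at the start of the episode above 0.03 m).
It also fails if it takes over 40 s, if anything falls off the work surface, if the arm or the gripper's body presses on something with over 40 N, if the wrist force passes 120 N, or if a joint passes its speed limit or range.

## Working session

There is one attempt and no reset: what is moved stays moved. The work goes in short steps, Python scripts to look and compute and a tool call to move; the robot and the scene stay as the last step left them, time stands still between calls to the robot, and variables do not carry over. Pictures are saved under pics/ and viewed, and the job is handed in when it is done.

Besides the shell and the picture viewer there is one more tool, called after "Request:" as name(argument=value, ...) on one line, values as JSON. apply_moves: Moves the arm, as the interface text tells. Its arguments: {"type":"object","properties":{"targets":{"type":"string"}},"required":["targets"]}

```bash
mkdir -p pics; ls; python3 - <<'E'
from bench import status,get_image
import cv2,numpy as np
np.set_printoptions(suppress=True,precision=4)
s=status.read_state()
for k,v in s.items(): print(k,v)
for n in("scene","top"):
    d=get_image(n); cv2.imwrite(f"pics/{n}0.png",d["img"][:,:,::-1]); print(n,np.array(d["mtx"]),np.array(d["world_from_camera"]))
E
```

```text
pics
clock 0.0
joints [-0.9294  0.3856  0.0067 -0.0005 -1.194  -0.2586]
joint_vel [-0.002   0.0009  0.0019  0.0011  0.0002  0.0007]
joint_efforts [  0.0028 -39.2285  18.8399   4.1861  -0.0047   0.    ]
position [ 233.2631 -579.2197  230.2294]
ee_rot [-0.5853  0.3954  0.5866  0.3962]
contact_force [ 0.484  -0.3657  0.0036]
wrist_torque [0.0239 0.0179 0.0075]
gripper_width 85.33785241400385
scene [[411.7174   0.     275.1173]
 [  0.     411.7174 211.1258]
 [  0.       0.       1.    ]] [[   0.8287   -0.2413    0.505    46.0147]
 [  -0.5596   -0.3448    0.7536 -959.9136]
 [  -0.0077   -0.9071   -0.4208  561.1282]
 [   0.        0.        0.        1.    ]]
top [[458.2034   0.     283.2479]
 [  0.     458.2034 203.9123]
 [  0.       0.       1.    ]] [[  -0.0116   -0.9853    0.1706  396.5771]
 [  -0.9999    0.0109   -0.005  -135.7835]
 [   0.003    -0.1707   -0.9853 1249.0315]
 [   0.        0.        0.        1.    ]]
```

View pics/scene0.png

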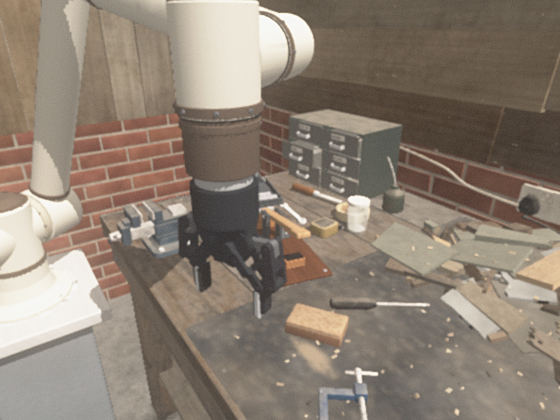

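View pics/top0.png

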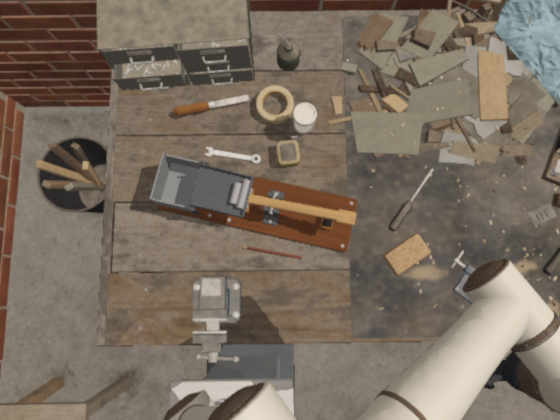

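The top view shows the lever's pad near (343,216), the fork near (272,206), the bars near (240,192) and the tray near (175,183). The arm blocks the stand in the scene view. I'll zoom in and measure.

```bash
cat > h.py <<'E'
import numpy as np,cv2
from bench import status,get_image
np.set_printoptions(suppress=True,precision=3)
def ray(d,u,v):
    T=np.array(d["world_from_camera"]);r=T[:3,:3]@np.linalg.inv(d["mtx"])@[u,v,1]
    return T[:3,3],r/np.linalg.norm(r)
def onz(d,u,v,z):
    o,r=ray(d,u,v); return o+r*(z-o[2])/r[2]
def proj(d,p):
    T=np.linalg.inv(np.array(d["world_from_camera"]));c=T[:3,:3]@np.array(p,float)+T[:3,3];q=np.array(d["mtx"])@c;return q[:2]/q[2]
def crop(d,u0,v0,u1,v1,k,name):
    cv2.imwrite(name,cv2.resize(np.ascontiguousarray(d["img"][v0:v1,u0:u1,::-1]),None,fx=k,fy=k,interpolation=cv2.INTER_CUBIC))
def tri(a,b):
    (o1,r1),(o2,r2)=a,b
    A=np.stack([r1,-r2],1);t=np.linalg.lstsq(A,o2-o1,rcond=None)[0]
    p,q=o1+t[0]*r1,o2+t[1]*r2; return (p+q)/2,np.linalg.norm(p-q)
E
python3 - <<'E'
from h import *
d=get_image("top"); crop(d,140,140,370,260,3.4,"pics/topc.png")
h=cv2.cvtColor(d["img"],cv2.COLOR_RGB2HSV)
m=cv2.inRange(h,(8,110,130),(25,255,255)); m[:180]=0;m[245:]=0;m[:,:240]=0;m[:,365:]=0
n,l,st,c=cv2.connectedComponentsWithStats(m)
i=1+st[1:,4].argmax();print(st[i],c[i])
ct=cv2.findContours((l==i).astype(np.uint8),0,2)[0][0]
print(cv2.minAreaRect(ct))
cv2.imwrite("pics/m.png",m[140:260,140:370])
E
```

```text
[ 248  188  108   37 1091] [304.962 208.502]
((301.9645690917969, 206.7642059326172), (108.23886108398438, 14.847607612609863), 12.82878303527832)
```

View pics/topc.png

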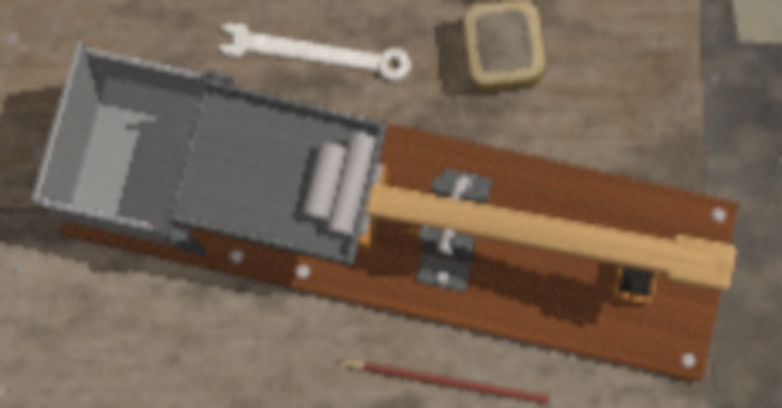

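The crop shows the lever pad spanning about (668..736, 235..287) in crop pixels, and the base's right-hand corners at (738,203) and (704,380). The two bars lie against the near rim.

```bash
python3 - <<'E'
from h import *
d=get_image("top")
f=lambda u,v,z: onz(d,140+u/3.4,140+v/3.4,z)
pad=f(702,261,125); a=f(738,203,12);b=f(704,380,12)
print("pad",pad,a,b,"base end width",np.linalg.norm(a-b),"mid",(a+b)/2)
n=a-b; x=np.array([n[1],-n[0],0])/np.linalg.norm(n); 
if x[1]<0:x=-x
print("x axis from base end",x,np.degrees(np.arctan2(x[1],x[0])))
# lever axis: roller end near (375,200) z~65 ; pad z125
e=f(378,200,66); l=pad-e; print(e,l,np.degrees(np.arctan2(l[1],l[0]))+180,np.linalg.norm(l))
# pivot pin ends (465,182),(445,245) z 80
p=(f(462,184,85)+f(447,243,85))/2;print("pivot",p,np.linalg.norm((p-pad)[:2]))
w=p-pad;print(np.degrees(np.arctan2(w[1],w[0])))
# tray far corners
c=f(82,45,84);e=f(38,200,60);print(c,e)
E
```

```text
pad [ 557.178 -297.777  125.   ] [ 620.29  -344.807   12.   ] [ 478.162 -312.302   12.   ] base end width 145.79763500303363 mid [ 549.226 -328.554   12.   ]
x axis from base end [ 0.223  0.975 -0.   ] 77.11774293396526
[615.944 -57.728  66.   ] [ -58.766 -240.049   59.   ] 76.24414494581677 254.082435952992
pivot [ 601.442 -117.02    85.   ] 186.09679256375745
76.24017581591542
[736.995 169.922  84.   ] [619.961 206.234  60.   ]
```

```bash
cat >> h.py <<'E'
from scipy.spatial.transform import Rotation as R
PAD=np.array([557.,-298.,125.]);AX=np.array([np.cos(np.radians(76.5)),np.sin(np.radians(76.5)),0])
def delta(t):
    s=status.read_state();M=R.from_quat(s["ee_rot"]).as_matrix();return M.T@(np.array(t)-s["position"]),M,s
E
python3 - <<'E'
from h import *
t,M,s=delta(PAD+[0,0,60]);print(M,t)
print("axis in tool",M.T@AX, "angle from y to axis",np.degrees(np.arctan2((M.T@AX)[2],(M.T@AX)[1])))
E
```

```text
[[-0.001 -0.928 -0.373]
 [ 0.001 -0.373  0.928]
 [-1.     0.     0.001]] [  45.782 -405.362  140.16 ]
axis in tool [ 0.001 -0.58   0.815] angle from y to axis 125.42515649866138
```

Request:
apply_moves(targets="0 -20 7 -3 1; 0 -50 17 -8 1; 0 -80 28 -14 1; 0 -110 38 -20 1; 0 -140 48 -26 1; 0 -170 59 -32 1; 0 -200 69 -38 1; 0 -230 80 -44 1; 0 -255 88 -50 1; 0 -270 93 -55 1")

```text
clock: 1.03
position: [451.0, -390.7, 231.1]
ee_rot: [0.703, -0.078, -0.703, -0.078]
contact_force: [-1.0, -0.4, -1.3]
gripper_width: -0.1
```

```bash
python3 - <<'E'
from h import *
t,M,s=delta(PAD+[0,0,60]);print(s["clock"],s["position"],s["gripper_width"],s["contact_force"],t, M.T@AX)
d=get_image("scene");cv2.imwrite("pics/s1.png",d["img"][:,:,::-1])
E
```

```text
1.0333 [ 451.01  -390.695  231.098] -0.05004467261967702 [-1.035 -0.379 -1.26 ] [  46.141 -113.654  -83.097] [ 0.    -1.    -0.015]
```

View pics/s1.png

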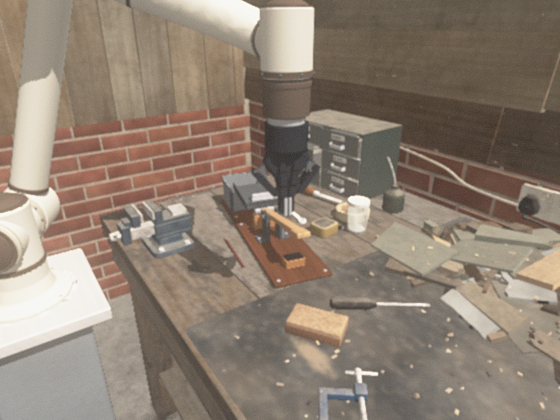

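Now the scene view shows the lever's pad near (297,231), the base end near (300,278) and the closed fingers at (290,205). I'll zoom in for a two-view measurement.

```bash
python3 - <<'E'
from h import *
d=get_image("scene");crop(d,215,165,345,290,6,"pics/s1c.png")
print("pred pad",(proj(d,PAD)-[215,165])*6)
d=get_image("top");crop(d,230,170,365,255,5.8,"pics/t1c.png");print((proj(d,PAD)-[230,170])*5.8)
E
```

```text
pred pad [508.887 392.457]
[676.067 271.642]
```

View pics/s1c.png

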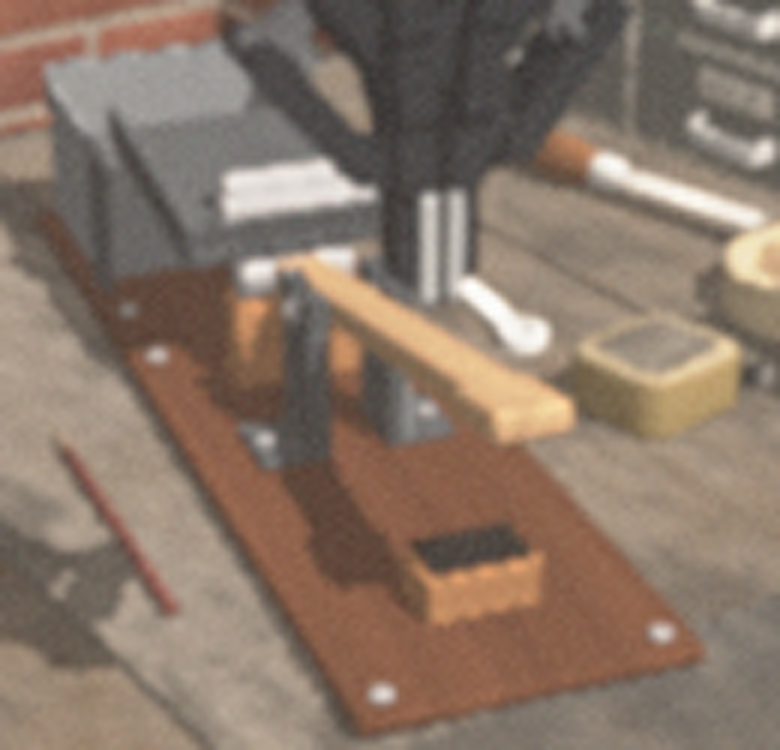

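View pics/t1c.png

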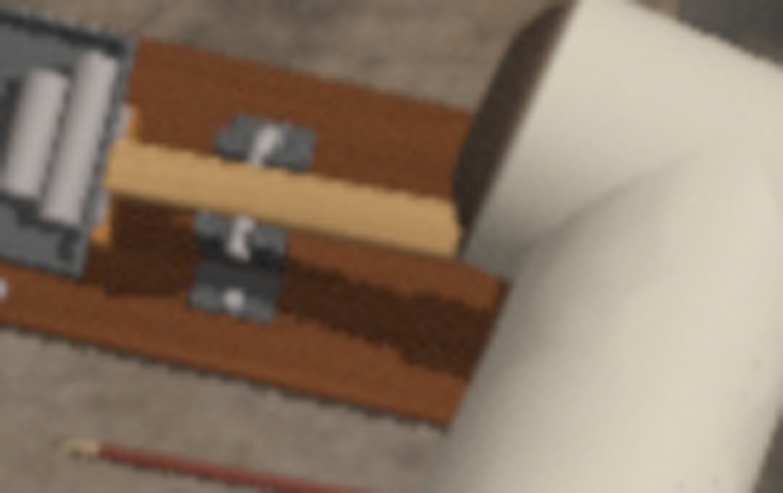

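The scene view puts the pad-top centre at crop (512,390), and the top-view estimate predicts (509,392). That agrees within 1 px, so the pad is at about (557,-298,125). I'll move above it.

Request:
apply_moves(targets="0 -15 -11 0 1; 0 -40 -29 0 1; 0 -65 -47 0 1; 10 -90 -66 0 1; 20 -106 -77 -0.9 1; 30 -114 -83 -0.9 1; 46 -114 -83 -0.9 1; 60 -114 -83 -0.9 1; 70 -114 -83 -0.9 1; 76 -114 -83 -0.9 1")

```text
clock: 2.02
position: [554.3, -301.0, 153.5]
ee_rot: [-0.702, 0.076, 0.704, 0.076]
contact_force: [0.5, 0.0, 0.5]
gripper_width: 0.2
```

```bash
python3 - <<'E'
from h import *
t,M,s=delta(PAD);print(s["clock"],s["position"],s["contact_force"],t, M.T@AX)
d=get_image("scene");crop(d,215,140,345,265,6,"pics/s2c.png")
E
```

```text
2.0167 [ 554.276 -301.018  153.504] [0.508 0.034 0.501] [28.499 -3.522 -2.102] [ 0.    -1.    -0.021]
```

View pics/s2c.png

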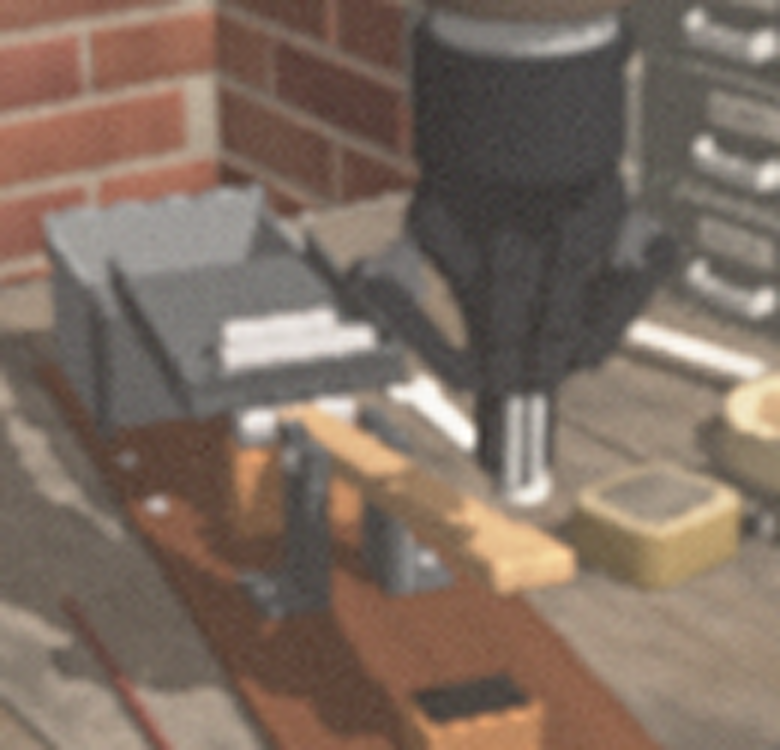

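The closed fingertips stand straight above the pad, at crop (515,495), with the pad centre at (512,530). I'll press slowly.

Request:
apply_moves(targets="5 -2 -1 0 1; 10 -3 -2 0 1; 15 -3 -2 0 1; 20 -3 -2 0 1; 24 -3 -2 0 1; 28 -3 -2 0 1; 32 -3 -2 0 1; 36 -3 -2 0 1; 40 -3 -2 0 1; 44 -3 -2 0 1")

```text
clock: 2.9
position: [558.9, -298.5, 111.9]
ee_rot: [0.704, -0.075, -0.703, -0.074]
contact_force: [-2.2, -1.8, 4.3]
gripper_width: -0.2
```

Request:
apply_moves(targets="5 0 0 0 1; 10 0 0 0 1; 15 0 0 0 1; 20 0 0 0 1; 25 0 0 0 1; 30 0 0 0 1; 35 0 0 0 1; 40 0 0 0 1; 44 0 0 0 1; 48 0 0 0 1")

```text
clock: 3.73
position: [558.5, -297.4, 62.8]
ee_rot: [0.703, -0.075, -0.703, -0.075]
contact_force: [0.9, -0.1, 4.7]
gripper_width: 0.0
```

```bash
python3 - <<'E'
from h import *
d=get_image("scene");crop(d,215,140,345,265,6,"pics/s3c.png")
d=get_image("top");crop(d,140,140,370,260,3.4,"pics/t3c.png")
s=status.read_state();print(s["clock"],s["position"],s["contact_force"])
E
```

```text
3.8333 [ 558.336 -297.289   62.328] [ 0.744 -1.401  2.678]
```

View pics/s3c.png

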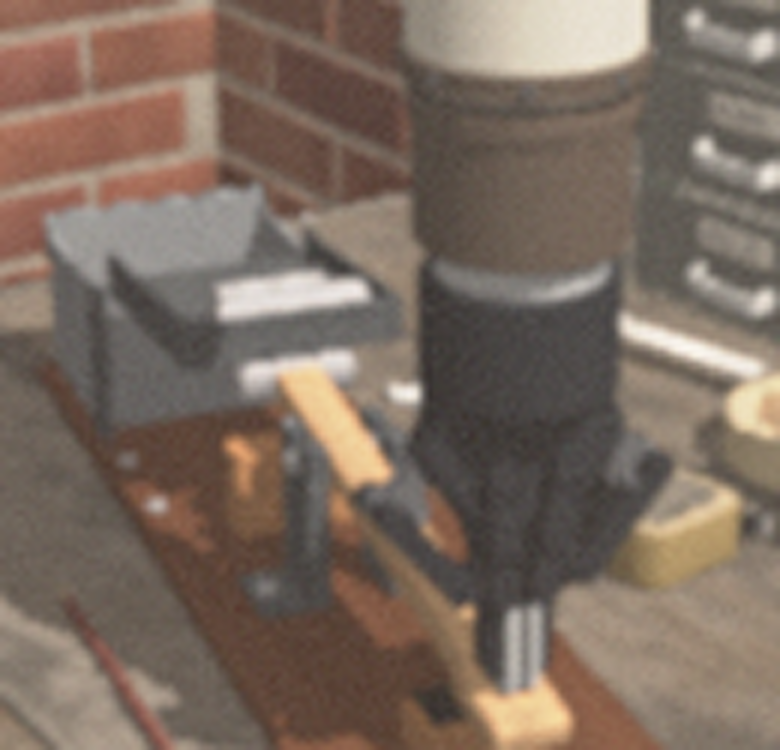

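View pics/t3c.png

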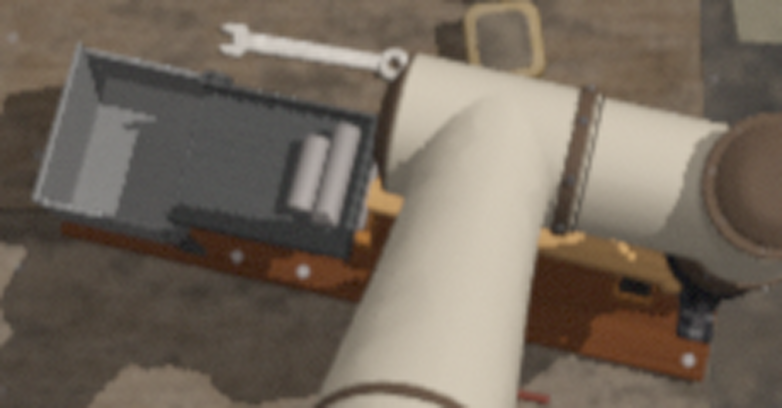

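The flap is lifting and the bars are starting to roll, at crop (320,180) in the top view. The fingers sit mid-pad. I'll press on towards the stop.

Request:
apply_moves(targets="4 0 0 0 1; 8 0 0 0 1; 12 0 0 0 1; 16 0 0 0 1; 18 0 0 0 1; 18 0 0 0 1; 18 0 0 0 1; 18 0 0 0 1; 18 0 0 0 1; 18 0 0 0 1")

```text
clock: 4.67
position: [558.7, -297.3, 46.1]
ee_rot: [0.703, -0.075, -0.703, -0.075]
contact_force: [-0.4, 3.9, 8.4]
gripper_width: -0.3
```

```bash
python3 - <<'E'
from h import *
d=get_image("top");crop(d,140,140,370,260,3.4,"pics/t4c.png")
s=status.read_state();print(s["clock"],s["position"],s["contact_force"])
E
```

```text
4.7167 [ 558.631 -297.331   46.048] [-0.485  3.104  9.475]
```

View pics/t4c.png

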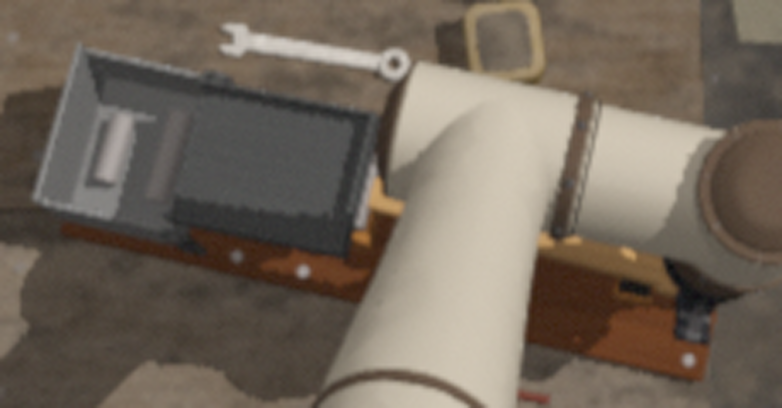

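Both bars are in the tray, the short one at crop (115,148) and the long one in shadow at (168,155). I'll hold to settle and check again.

Request:
apply_moves(targets="0 0 0 0 1; 0 0 0 0 1; 0 0 0 0 1; 0 0 0 0 1; 0 0 0 0 1; 0 0 0 0 1; 0 0 0 0 1; 0 0 0 0 1")

```text
clock: 5.38
position: [558.6, -297.3, 46.1]
ee_rot: [0.703, -0.075, -0.703, -0.075]
contact_force: [0.4, 2.8, 8.9]
gripper_width: -0.1
```

```bash
python3 - <<'E'
from h import *
d=get_image("top");crop(d,140,140,250,225,7,"pics/t5c.png")
s=status.read_state();print(s["clock"],s["position"],s["contact_force"])
E
```

```text
5.4333 [ 558.597 -297.354   46.042] [-0.569  3.782  8.73 ]
```

View pics/t5c.png

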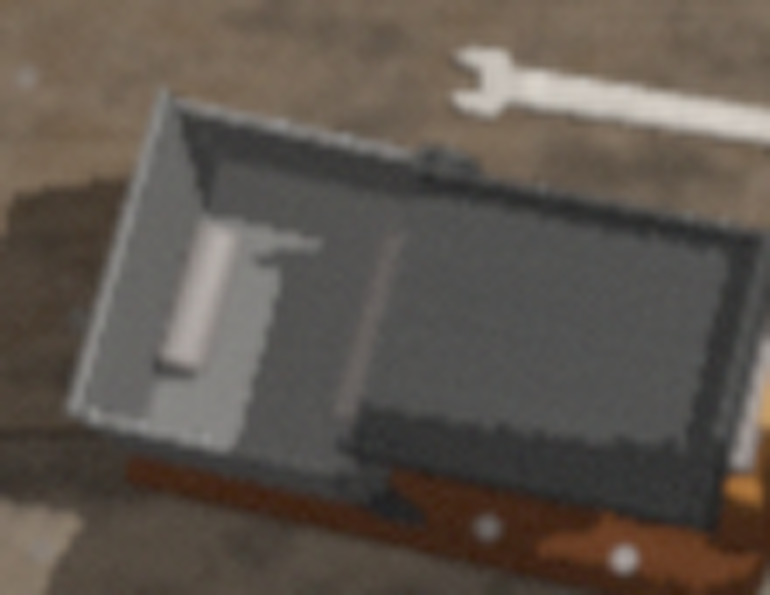

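The short bar lies at (195,295) in this crop. The long bar has rolled against the tray's near wall, and a sliver of it shows at (370,330) beside the flap edge. I'll compute its place in tray coordinates.

```bash
python3 - <<'E'
from h import *
d=get_image("top"); f=lambda u,v,z: onz(d,140+u/7,140+v/7,z)
pv=np.array([601.4,-117,0]); Y=np.array([-AX[1],AX[0],0])
loc=lambda p:np.array([(p-pv)@AX-258,(p-pv)@Y,p[2]])
for z in(26,36,60,95):
  print(z,"short",loc(f(197,295,z)),"long left edge",loc(f(392,235,z)),loc(f(342,412,z)))
print("tray far wall top corners",loc(f(167,95,84)),loc(f(72,410,84)))
print("flap hinge edge",loc(f(405,235,89)),loc(f(355,420,89)))
crop(get_image("scene"),240,155,300,215,10,"pics/s5c.png")
g=np.clip(d["img"][165:215,160:215,::-1].astype(float)*1.8,0,255).astype(np.uint8)
cv2.imwrite("pics/t5d.png",cv2.resize(g,None,fx=12,fy=12,interpolation=cv2.INTER_CUBIC))
E
```

```text
26 short [39.037 -1.453 26.   ] long left edge [-28.941 -41.633  26.   ] [-27.938  30.828  26.   ]
36 short [36.068  0.151 36.   ] long left edge [-31.354 -39.7    36.   ] [-30.36   32.168  36.   ]
60 short [28.942  4.002 60.   ] long left edge [-37.146 -35.061  60.   ] [-36.171  35.386  60.   ]
95 short [18.551  9.618 95.   ] long left edge [-45.592 -28.295  95.   ] [-44.646  40.077  95.   ]
tray far wall top corners [ 53.073 -63.833  84.   ] [55.291 60.055 84.   ]
flap hinge edge [-48.844 -30.53   89.   ] [-48.612  41.101  89.   ]
```

View pics/t5d.png

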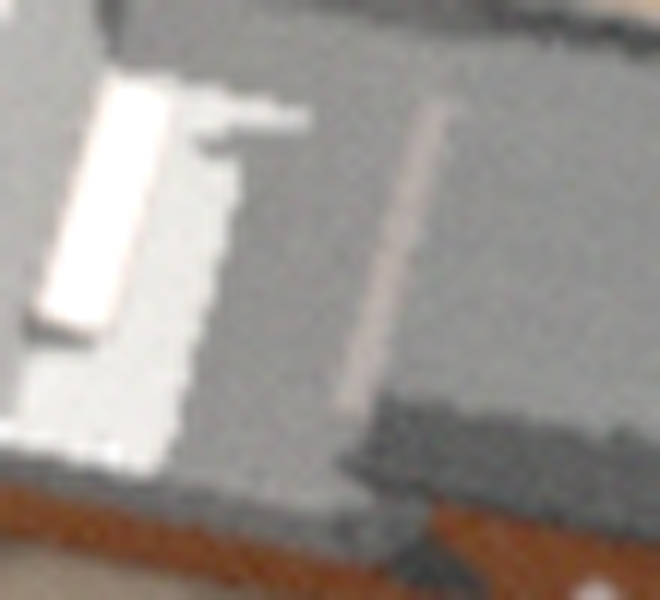

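View pics/s5c.png

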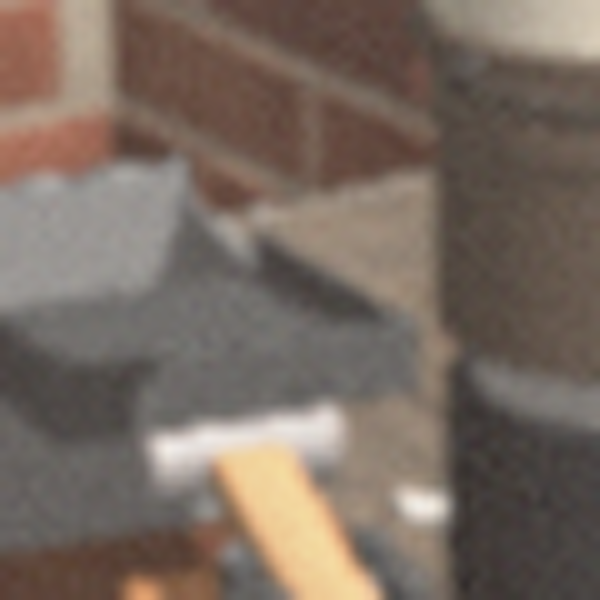

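On the tray floor the long bar's visible edge at x≈-28 puts its centre at about -38, resting on the near wall. The short bar is at about +37, on the far wall. Both are in the tray with the flap up. I'll let the lever up slowly.

Request:
apply_moves(targets="-3 0 0 0 1; -7 0 0 0 1; -11 0 0 0 1; -15 0 0 0 1; -19 0 0 0 1; -23 0 0 0 1; -27 0 0 0 1; -31 0 0 0 1; -35 0 0 0 1; -39 0 0 0 1")

```text
clock: 6.37
position: [558.4, -297.8, 84.8]
ee_rot: [0.703, -0.075, -0.703, -0.075]
contact_force: [-0.9, 0.2, 2.4]
gripper_width: 0.1
```

Request:
apply_moves(targets="-4 0 0 0 1; -8 0 0 0 1; -12 0 0 0 1; -16 0 0 0 1; -20 0 0 0 1; -24 0 0 0 1; -28 0 0 0 1; -31 0 0 0 1; -34 0 0 0 1; -37 0 0 0 1")

```text
clock: 7.2
position: [558.4, -297.8, 121.6]
ee_rot: [0.703, -0.075, -0.703, -0.075]
contact_force: [1.3, 1.4, 0.8]
gripper_width: -0.1
```

Request:
apply_moves(targets="-2 0 0 0 1; -4 0 0 0 1; -6 0 0 0 1; -8 0 0 0 1; -10 0 0 0 1; -13 0 0 0 1; -17 0 0 0 1; -22 0 0 0 1; -28 0 0 0 1; -34 0 0 0 1")

```text
clock: 8.03
position: [558.5, -297.9, 156.1]
ee_rot: [0.703, -0.075, -0.703, -0.075]
contact_force: [-0.4, 0.1, 0.6]
gripper_width: -0.2
```

```bash
python3 - <<'E'
from h import *
s=status.read_state();print(s["clock"],s["position"],s["contact_force"])
crop(get_image("scene"),215,140,345,265,6,"pics/s6c.png")
E
```

```text
8.0333 [ 558.484 -297.868  156.06 ] [-0.367  0.061  0.604]
```

View pics/s6c.png

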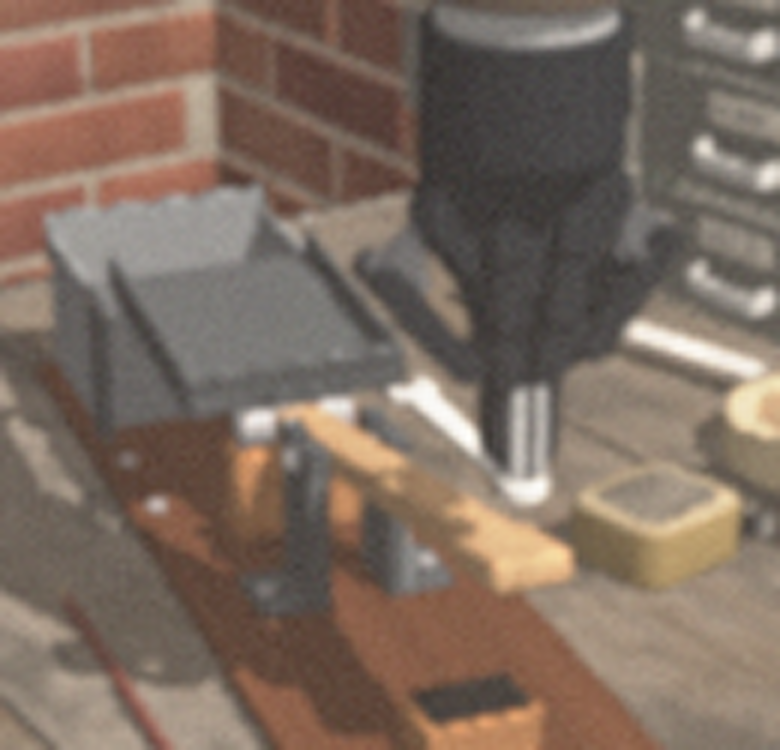

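The lever and flap are back in their first pose: the lever's end is at (575,545), as before, and the flap is empty and down. I'll take the hand up and away, the reverse of the approach.

Request:
apply_moves(targets="-10 0 0 0 1; -30 0 0 0 1; -50 0 0 0 1; -70 10 8 0 1; -80 30 23 0 1; -85 60 45 0 1; -85 90 66 0 1; -85 115 84 0 1; -85 130 95 0 1; -85 135 98 0 1")

```text
clock: 8.92
position: [431.8, -410.7, 241.3]
ee_rot: [0.703, -0.076, -0.703, -0.076]
contact_force: [0.4, -0.6, 0.1]
gripper_width: -0.1
```

Request:
apply_moves(targets="0 10 10 0 1; 0 30 25 0 1; 0 55 40 0 1; 0 80 55 0 1; 0 95 65 0 1; 0 100 70 0 1; 0 100 70 0 1; 0 100 70 0 1; 0 100 70 0 1; 0 100 70 0 1")

```text
clock: 9.75
position: [345.6, -491.4, 240.4]
ee_rot: [0.703, -0.074, -0.703, -0.074]
contact_force: [0.1, 0.2, -0.4]
gripper_width: -0.2
```

```bash
python3 - <<'E'
from h import *
s=status.read_state();print(s["clock"],s["position"],s["contact_force"],s["joint_vel"])
d=get_image("top");crop(d,140,85,450,280,2.5,"pics/t7.png")
a=cv2.imread("pics/top0.png");b=d["img"][:,:,::-1];print((np.abs(a.astype(int)-b).max(2)>40)[85:280,140:450].sum())
crop(get_image("scene"),215,140,345,265,6,"pics/s7c.png")
E
```

```text
9.75 [ 345.569 -491.4    240.411] [ 0.113  0.183 -0.371] [-0.    -0.001 -0.     0.     0.     0.001]
3896
```

View pics/t7.png

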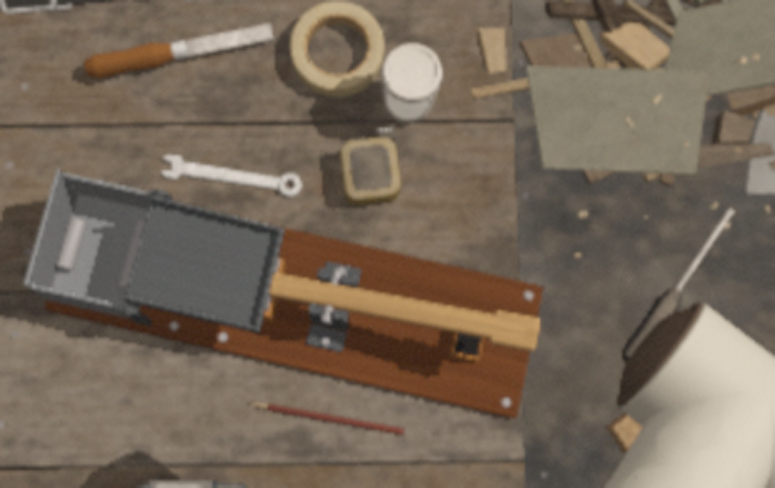

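View pics/s7c.png

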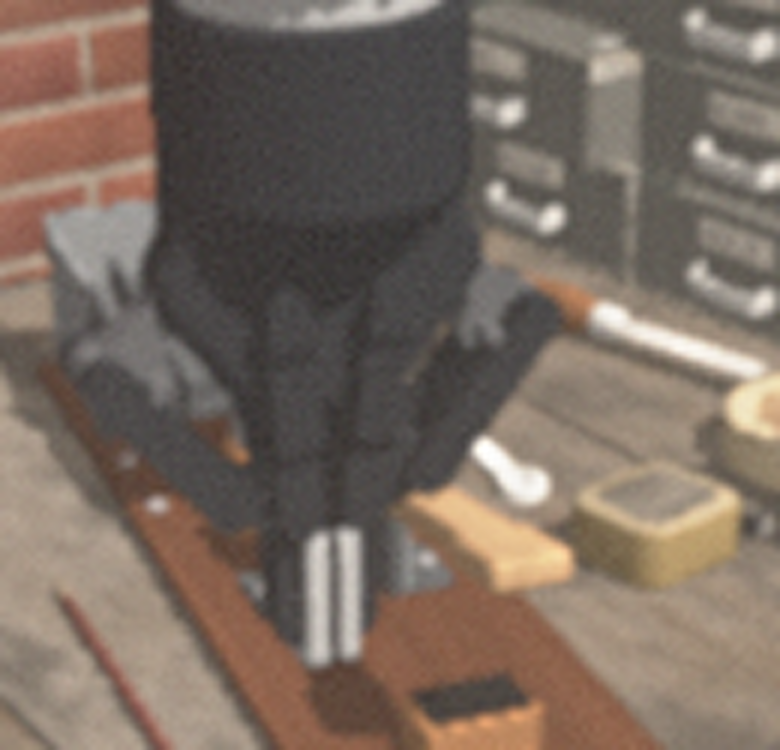

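The top view shows the lever and flap at rest, both bars in the tray at (72,243) and (130,260), and the spanner, pencil and screwdriver where they were. The hand is clear and standing still, so I'm handing in.

```bash
python3 -c "
from bench import job; print(job.job_done())"
```

```text
the job is handed in; nothing more can be done
None
```

The job is handed in; no verdict came back. I pressed the lever pad down with the closed fingertips until both bars rolled into the tray. I then let the lever up at about 50 mm/s and took the hand away, finishing at 9.75 s of the 40 s allowed.

- **Bars:** With the flap still up, both were on the tray floor. The short bar was about +37 mm from the tray centre, at the far wall, and the long bar about -38 mm, at the near wall. The long bar was partly hidden by the flap edge, so its place comes from a visible sliver. The raw short-bar reading was 39 mm, about 2 mm over what the wall allows, which is calibration error.
- **Lever and flap:** After the release both looked the same as at the start in the scene view, and the lever was still in its fork. I judged this from the pictures and did not measure the angles.
- **Forces:** The most I read on the hand was about 10 N, with the lever near its stop, and about zero at the end.
- **Bystanders:** The spanner, pencil and screwdriver looked unmoved in the last top view. The arm hid part of the screwdriver and most of the sanding block. I did not single out the tape measure. The hand stayed well above all of them throughout.

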